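# Roll the border tiles of a sample panel home

## Task

The row of small border tiles at the foot of the sample panel's upstand still stands proud. Lift the press roller out of its caddy, stand it down and take its grip again the other way round, so that your fingers fit beside the upstand, then roll it along the row with firm pressure until every border tile is flush with the field tiles. Finish with the roller standing on its barrels on the bare table, keep the gripper itself off the panel, and leave the glaze jar and the cup where they are.

Things in the scene. Friction and masses are not known exactly. Their poses are not given: they have to be found in the camera images.
- panel: Fixed tiled sample panel, 144 mm deep (x), 252 mm wide (y). Origin on the table under its middle; x points to the upstand, y along the border row, z up. A plywood base carries three flat red-clay field tiles (x -63 to +13 mm), tops 20 mm above the table; behind them runs the border row, then the upstand along the back edge.
- upstand_foot (a point): On the panel: middle of the upstand's tiled face (panel x = +58 mm, 24 mm from the middle line of the row), at field level. The upstand is 252 mm wide (y), its face and top are plain, its top is 108 mm above the table and its back at panel x = +76 mm. Axes as the panel's.
- row_middle (a point): On the panel: middle of the border row (panel x = +34 mm, y = 0) at field level, 20 mm above the table. 7 white tiles, each 36 mm (x) by 31 mm (y), 33 mm apart along y. The row ends at y = -115 and +115 mm; beyond them the base is lower, at most 18 mm above the table. Axes as the panel's: y along the row.
- tile0 (a joint): How far border tile 0 (y = -99 mm from row_middle) is pressed down, m: 0 = 5 mm proud, 0.005 = flush with the field, its stop. Every border tile sits on a friction stud: it starts 3 to 5 mm proud, sinks under about 4 N (8 N if pressed quickly) and stays where it is pressed.
- tile1 (a joint): The same for border tile 1, at y = -66 mm from row_middle.
- tile2 (a joint): The same for border tile 2, at y = -33 mm from row_middle.
- tile3 (a joint): The same for border tile 3, at y = +0 mm from row_middle.
- tile4 (a joint): The same for border tile 4, at y = +33 mm from row_middle.
- tile5 (a joint): The same for border tile 5, at y = +66 mm from row_middle.
- tile6 (a joint): The same for border tile 6, at y = +99 mm from row_middle.
- roller: Loose tandem press roller, 0.3 to 0.5 kg, 55 mm long (x, the way it rolls), 92 mm high. Origin at the centre of its underside, z up. Two rubber barrels, 26 mm diameter, 27 mm wide, axes along y at x = +-14.5 mm, turn freely between alloy cheeks 34 mm wide over all; it stands on them by itself. It starts upright in roller_bay, its x across the narrow bay.
- roller_grip (a point): Centre of the roller's square wooden grip, 66 mm above its underside: 36 x 36 mm, 52 mm tall (40 to 92 mm above the underside). It can be taken across the roller's x or across its y. Axes as the roller's.
- barrel_front (a joint): Angle the barrel at roller x = +14.5 mm has turned, rad, 0 at the start; grows as the roller rolls to its own +x, 77 rad per metre.
- caddy: Fixed open wooden tool caddy, 153 mm (x) by 165 mm (y), walls 7 mm thick and 95 mm high, floor 8 mm thick. Origin on the table under its middle. A partition along y makes two bays, each 151 mm long in y; the far one (+x) holds the glaze jar.
- roller_bay (a point): Middle of the floor of the caddy's near bay (caddy x = -38.5 mm), 8 mm above the table. The bay is 62 mm wide (x) and 151 mm long (y): too narrow for fingers on the grip's x sides, roomy on its y sides. Axes as the caddy's.
- glaze_jar: Bystander: plastic glaze jar with a ribbed dark lid, 51 mm diameter, 60 mm high, in the caddy's other bay. Origin under its middle.
- bisque_cup_plain: Bystander: small biscuit-fired cup with a painted band, 67 mm diameter, 61 mm high, on the table between and behind panel and caddy. Origin under its middle.
Not all that is in view belongs to the job. There is more than one size of the roller; the job needs the smaller.

How it is judged:
On the way, in this order (a step that is already met when the one before it is completed fails the run):
1. the roller has been taken out of the caddy and stands by itself, let go of, outside it (horizontal distance between roller and caddy above 0.095 m and angle between roller's own z axis and vertical below 0.15 rad and height (world z) of roller below 0.03 m and contact force between the fingers and roller below 0.05 N and linear speed of roller below 0.03 m/s), for 0.2 s.
2. the roller is in contact with the panel and its front barrel has rolled at least 6 rad (about 8 cm), either way (contact force between roller and panel above 1 N and (value of joint barrel_front above 6 rad or value of joint barrel_front below -6 rad)), for 0.05 s.
At the end, for the whole second after the job is handed in: All seven border tiles are within 1.5 mm of flush with the field tiles; the roller stands upright on its barrels on the table top itself, at rest and let go of (value of joint each of tile0, tile1, tile2, tile3, tile4, tile5, tile6 above 0.0035 m and height (world z) of roller between -0.005 and 0.005 m and angle between roller's own z axis and vertical below 0.1 rad and linear speed of roller below 0.02 m/s); the robot touches nothing.
It fails at once if the gripper's fingers press on the panel with more than 5 N (contact force between the fingers and panel above 5 N).
It fails at once if the glaze jar or the cup is moved by more than 25 mm (distance of any of glaze_jar, bisque_cup_plain from where it was at the start of the episode above 0.025 m).
It also fails if it takes over 67 s, if anything falls off the work surface, if the arm or the gripper's body presses on something with over 40 N, if the wrist force passes 120 N, or if a joint passes its speed limit or range.

## Robot

A 6-joint arm with a two-finger parallel gripper is mounted at the origin on a cart in front of the work surface, level with it; the furniture and walls round the work are solid. World frame = base frame: x ahead of the robot, y to its left, z up, the work surface at z = 0. Lengths are in m, angles in rad, forces in N, time in s.
With the tool pointing down it reaches from about 0.25 to 0.775 m from the base axis. Payload 4 kg.
Tool frame: the origin (TCP) lies at the very end of the fingers, on their centre line; the grasp point (between the pads) lies 19 mm behind it (robot.pinch_z is the distance from the TCP to the grasp point, in m); z points along the fingers, y is the line along which they close (so a half turn about z gives the same grasp; the last joint's range is limited). The gripper opens to 94 mm and grips with 3 to 60 N. Pads are 16 mm wide; open, the fingers measure 119 mm over their backs; the gripper's body (75 mm by 177 mm) begins 78 mm behind the grasp point.
Start: joints at [-1.304, 0.087, 1.371, -0, 1.684, -0.103], TCP at [0.199, -0.513, 0.206] pointing down, gripper open.
Joint ranges: [-3.1, 3.1], [-0.76, 2.03], [0.27, 2.55], [-1.08, 4.22], [0.17, 2.65], [-2.57, 2.57]. Speed limits (rad/s): [2.79, 2.79, 3.14, 3.14, 3.14, 3.14].

## Interface

Orientations are given as [roll, pitch, yaw] about the fixed x, y, z axes, in that order (R = Rz(yaw) Ry(pitch) Rx(roll)).
In Python, from bench import robot gives the robot as it stands.
- The arm moves only by the tool arm_command, never from a script. Its argument "targets" is one flat list of numbers, 7 for each row, row after row: the turn, a rotation vector about the tool's x, y, z in degrees, then the shift along the tool's x, y, z in mm, then the closure, from -1 (fully open) to 1 (shut). In form: [ax, ay, az, x, y, z, hand, ax, ay, az, x, y, z, hand, ...]. A call has 1 to 20 rows; each row is the pose to reach, as a shift and turn from the pose commanded when the call began, along the tool's axes at that moment; what a row does not reach only later rows make up. A row lasts 1/10 s, in which the tool goes at most 50 mm and 8.59 degrees, less where a joint would pass 70% of its speed; a pose out of reach is approached as far as the arm can. A call with a gripper value outside its range is refused whole. The fingers move at their own pace and stop on an object; the grip force is fixed at half the most. Time passes only in rows, so rows that repeat a pose let the fingers close. It gives the time, the measured TCP pose, the force, the opening and the grip force at its end, in the units of the state.
- robot.get_obs(): the state, without advancing time (a new reading comes with each control period).
- robot.snapshot(name): name is "scene" or "side" or "wrist"; returns a dict with "color" (384x512x3 uint8, red, green, blue), "range_z" (384x512 float32, m along the optical axis (not along the pixel's ray), 0 where there is no reading), "fx", "fy", "cx", "cy" (pixels), "dist_coeffs" ([k1, k2, p1, p2, k3] as OpenCV has them; the pictures are not rectified), "T" (4x4, takes a point from camera to world coordinates); the wrist camera has in their place "T_tool_cam" (4x4, takes a point from camera to tool coordinates, whose origin is the TCP and whose axes are the flange's). Camera axes: x right, y down, z forward; pixel columns grow to the right and rows downward; lengths in m; the calibration is good to about 2 mm. A picture is of the moment at which its call begins: read the wrist's pose just before it.
- robot.close_job(): hands the job in; it is judged then, once.
The state is a dict: "time": time; "joint_positions": joint angles; "qvel": joint speeds; "joint_torque": joint torques, N m; "tool_pos": TCP position; "ee_rot": TCP orientation; "wrist_force": force on the tool from outside, world axes, zero at the start; "wrist_torque": the same for the moment, N m; "width": finger opening in m; "finger_force": force on a finger pad.
Only numpy, scipy, OpenCV 4.12 (cv2) and the standard library are available. Lean on these libraries where they do the work, as an engineer would, in place of code of your own. Each camera call takes 0.05 s, during which the arm holds its last target. There are 200 camera calls.

## Working session

There is one attempt and no reset: what is moved stays moved. The work goes in short steps, Python scripts to look and compute and a tool call to move; the robot and the scene stay as the last step left them, time stands still between calls to the robot, and variables do not carry over. Pictures are saved under pics/ and viewed, at most 10 in all, crops included, and the job is handed in when it is done.

Besides the shell and the picture viewer there is one more tool, called after "Emit:" as name(argument=value, ...) on one line, values as JSON. arm_command: Moves the arm, as the interface text tells. Its arguments: {"type":"object","properties":{"targets":{"type":"array"}},"required":["targets"]}

```bash
mkdir -p pics; ls; cat > h.py <<'E'
import numpy as np, cv2
from bench import robot
def snap(n):
    s=robot.snapshot(n); np.savez(f'{n}.npz',**{k:np.array(v) for k,v in s.items()}); return s
def cloud(s,T):
    h,w=s['range_z'].shape
    K=np.array([[s['fx'],0,s['cx']],[0,s['fy'],s['cy']],[0,0,1]],float)
    u,v=np.meshgrid(np.arange(w),np.arange(h))
    p=cv2.undistortPoints(np.stack([u,v],-1).reshape(-1,1,2).astype(float),K,np.array(s['dist_coeffs'],float)).reshape(h,w,2)
    z=s['range_z'][...,None]
    P=np.concatenate([p*z,z],-1)
    return P@T[:3,:3].T+T[:3,3]
E
python3 - <<'E'
from h import *
for n in ('scene','side'):
    s=snap(n); cv2.imwrite(f'pics/{n}0.png',s['color'][...,::-1]); print(n,s['T'].round(3).tolist(),s['fx'])
o=robot.get_obs(); print(o)
E
```

```text
pics
scene [[-0.455, -0.62, 0.639, -0.348], [-0.89, 0.318, -0.326, 0.415], [-0.001, -0.717, -0.697, 1.007], [0.0, 0.0, 0.0, 1.0]] 435.9818616352509
side [[0.998, 0.025, -0.051, 0.56], [0.056, -0.592, 0.804, -0.902], [-0.01, -0.806, -0.592, 0.758], [0.0, 0.0, 0.0, 1.0]] 455.2073211563836
{'time': 0.1, 'joint_positions': array([-1.30405557e+00,  8.78961467e-02,  1.37209806e+00,  1.54493207e-05,
        1.68357125e+00, -1.03127251e-01]), 'qvel': array([-0.00017843, -0.00029228, -0.0063296 ,  0.00044795,  0.00051247,
       -0.00064165]), 'joint_torque': array([ 2.23816241e-03, -3.41253805e+01, -3.03301728e+01,  7.20532774e-02,
        3.05089960e-02, -9.56471331e-05]), 'tool_pos': array([ 0.19867934, -0.51234214,  0.20441555]), 'ee_rot': array([-3.13963191e+00, -2.18362092e-04,  3.69869519e-01]), 'wrist_force': array([0.07724648, 0.46316707, 0.45612787]), 'wrist_torque': array([-0.03379258,  0.02248301,  0.01029851]), 'finger_force': 0.0, 'width': 0.09378997811553683}
```

View pics/scene0.png

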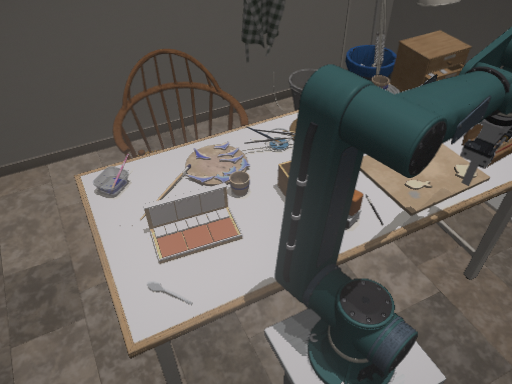

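View pics/side0.png

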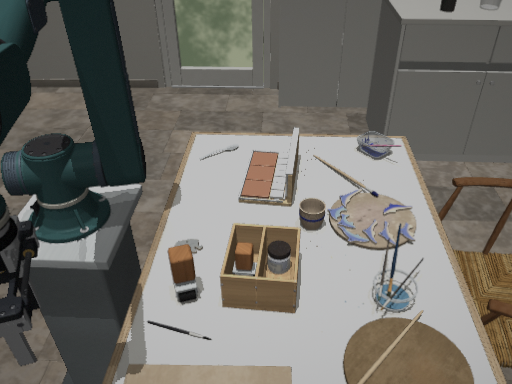

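The scene view shows the panel (red tiles about (197,238), upstand (187,207)), with the caddy partly hidden at (290,185). The side view shows the panel (270,175), caddy (263,265) with the small roller's grip at (244,257), jar (279,257), cup (312,212), and the larger decoy roller at (183,270).

```bash
python3 - <<'E'
from h import *
C={};V={}
for n in ('scene','side'):
    s=dict(np.load(f'{n}.npz')); V[n]=s; C[n]=cloud(s,s['T'])
def rect(P,l):
    c,sz,a=cv2.minAreaRect(P[:,:2].astype(np.float32)*1000); print(l,len(P),np.round(c,1),np.round(sz,1),round(a,2),'zmed',np.median(P[:,2]).round(4))
def reg(n,x0,y0,x1,y1,zlo,zhi,hl=None):
    P=C[n][y0:y1,x0:x1]; m=(P[...,2]>zlo)&(P[...,2]<zhi)&(V[n]['range_z'][y0:y1,x0:x1]>0)
    if hl is not None:
        hsv=cv2.cvtColor(V[n]['color'],cv2.COLOR_RGB2HSV)[y0:y1,x0:x1]; m&=hl(hsv)
    m=cv2.erode(m.astype(np.uint8),np.ones((2,2)))>0
    return P[m]
red=lambda h:((h[...,0]<12)|(h[...,0]>170))&(h[...,1]>110)
rect(reg('scene',145,185,245,260,.012,.028,red),'field scene'); rect(reg('side',235,140,305,210,.012,.028,red),'field side')
rect(reg('scene',140,180,245,260,.1,.12),'upst top scene'); rect(reg('side',235,120,310,210,.1,.12),'upst top side')
white=lambda h:(h[...,1]<60)
for n,b in (('scene',(145,185,245,260)),('side',(235,140,305,210))):
    rect(reg(n,*b,.018,.03,white),'row '+n)
rect(reg('side',215,215,310,315,.088,.099),'caddy rim side'); 
P=reg('side',232,238,256,275,.09,.112,red); rect(P,'grip top side')
P=reg('side',232,238,256,275,.04,.112,red); rect(P,'grip all')
print(np.percentile(P,[2,98],axis=0).round(3))
rect(reg('side',298,195,328,228,.055,.07),'cup')
rect(reg('side',265,238,295,262,.06,.08),'jar')
P=reg('side',165,235,200,305,.02,.2); rect(P,'decoy'); print(P[:,2].max())
cv2.imwrite('pics/side0c.png',cv2.resize(V['side']['color'][130:320,150:340,::-1],None,fx=3,fy=3,interpolation=cv2.INTER_CUBIC))
E
```

```text
field scene 0 [0. 0.] [0. 0.] 0.0 zmed nan
field side 0 [0. 0.] [0. 0.] 0.0 zmed nan
upst top scene 385 [583.  192.4] [246.3  19.6] 84.66 zmed 0.1071
upst top side 245 [588.8 186.9] [244.5  14.7] 84.89 zmed 0.1058
row scene 589 [525.2 156.8] [168.4 337.6] 5.56 zmed 0.0237
row side 439 [553.9 191.4] [226.2  41.1] 88.71 zmed 0.0217
caddy rim side 798 [ 523.2 -206.1] [165.2 150.4] 86.49 zmed 0.0927
grip top side 0 [0. 0.] [0. 0.] 0.0 zmed nan
grip all 0 [0. 0.] [0. 0.] 0.0 zmed nan
  return _methods._mean(a, axis=axis, dtype=dtype,
  ret = ret.dtype.type(ret / rcount)
Traceback (most recent call last):
IndexError: index -1 is out of bounds for axis 0 with size 0
```

```bash
python3 - <<'E'
from h import *
C={};V={}
for n in ('scene','side'):
    s=dict(np.load(f'{n}.npz')); V[n]=s; C[n]=cloud(s,s['T'])
def rect(P,l):
    if len(P)<5: print(l,len(P)); return
    c,sz,a=cv2.minAreaRect(P[:,:2].astype(np.float32)*1000); print(l,len(P),np.round(c,1),np.round(sz,1),round(a,2),'z',np.percentile(P[:,2],[2,50,98]).round(4))
for n,(u,v) in (('scene',(197,238)),('side',(262,175)),('side',(244,257)),('side',(244,247))):
    print(V[n]['color'][v,u],C[n][v,u].round(3))
def reg(n,x0,y0,x1,y1,zlo,zhi,hl=None):
    P=C[n][y0:y1,x0:x1]; m=(P[...,2]>zlo)&(P[...,2]<zhi)&(V[n]['range_z'][y0:y1,x0:x1]>0)
    if hl is not None: m&=hl(V[n]['color'][y0:y1,x0:x1].astype(int))
    return P[cv2.erode(m.astype(np.uint8),np.ones((2,2)))>0]
red=lambda c:(c[...,0]-c[...,2]>45)&(c[...,0]>1.5*c[...,1])
rect(reg('scene',145,185,245,260,.012,.03,red),'field scene'); rect(reg('side',235,140,305,210,.012,.03,red),'field side')
P=C['side'][238:278,230:258].reshape(-1,3); rect(P[P[:,2]>.097],'grip top'); 
P=reg('side',230,238,258,278,.04,.112,red); rect(P,'grip all')
rect(reg('side',298,195,328,228,.055,.07),'cup')
rect(reg('side',265,238,295,262,.06,.08),'jar')
P=reg('side',165,235,200,305,.02,.2); rect(P,'decoy')
cv2.imwrite('pics/side0c.png',cv2.resize(V['side']['color'][130:320,150:340,::-1],None,fx=3,fy=3,interpolation=cv2.INTER_CUBIC))
E
```

```text
[167 117  96] [0.486 0.205 0.022]
[164 120  97] [0.502 0.19  0.016]
[85 58 37] [ 0.485 -0.221  0.088]
[170 123  80] [ 0.484 -0.203  0.099]
field scene 0
field side 0
grip top 141 [ 512.  -546.1] [ 35.8 718.3] 4.85 z [0.0971 0.0982 0.7583]
grip all 0
cup 23 [638.   -1.5] [61.7 58.5] 47.46 z [0.0554 0.057  0.0604]
jar 301 [ 556.1 -159.8] [63.4 64.2] 85.3 z [0.0605 0.0654 0.0681]
decoy 1044 [ 360.3 -252.5] [45.2 52.7] 19.41 z [0.023  0.0878 0.1194]
```

View pics/side0c.png

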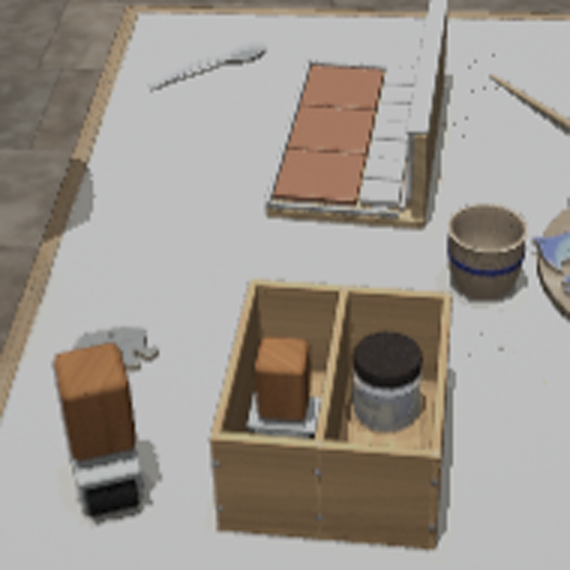

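The crop shows the roller grip standing in the caddy's near bay (crop (283,375)), cheeks below it, bay clear of other objects. The jar sits in the other bay, and the larger roller (95,410) stands outside.

```bash
python3 - <<'E'
from h import *
C={};V={}
for n in ('scene','side'):
    s=dict(np.load(f'{n}.npz')); V[n]=s; C[n]=cloud(s,s['T'])
def rect(P,l):
    if len(P)<5: print(l,len(P)); return
    c,sz,a=cv2.minAreaRect(P[:,:2].astype(np.float32)*1000); print(l,len(P),np.round(c,1),np.round(sz,1),round(a,2),'z',np.percentile(P[:,2],[2,50,98]).round(4))
def reg(n,x0,y0,x1,y1,zlo,zhi,hl=None):
    P=C[n][y0:y1,x0:x1]; m=(P[...,2]>zlo)&(P[...,2]<zhi)
    if hl is not None: m&=hl(V[n]['color'][y0:y1,x0:x1].astype(int))
    n_,L,st,_=cv2.connectedComponentsWithStats(m.astype(np.uint8)); return P[L==1+np.argmax(st[1:,4])]
red=lambda c:(c[...,0]-c[...,2]>45)&(c[...,0]>1.25*c[...,1])
for n,b in (('scene',(145,185,245,262)),('side',(235,140,305,210))):
    P=reg(n,*b,.008,.035,red); rect(P,'field '+n)
    P=reg(n,*b,.095,.12); rect(P,'upst '+n)
rect(reg('side',233,240,256,262,.092,.11,red),'grip top')
rect(reg('side',233,240,256,275,.05,.11,red),'grip')
rect(reg('side',215,215,310,315,.085,.105),'caddy rim')
rect(reg('side',298,195,328,228,.045,.07),'cup')
E
```

```text
field scene 1433 [496.2 200.1] [229.5  82.6] 85.41 z [0.0164 0.0205 0.0244]
upst scene 582 [584.9 191.9] [246.6  24.9] 85.43 z [0.0959 0.1068 0.1115]
field side 1116 [496.1 200.6] [235.4  75.3] 85.21 z [0.0148 0.0178 0.021 ]
upst side 258 [584.3 154.1] [178.4  18.1] 84.93 z [0.0961 0.1057 0.1083]
grip top 208 [ 482.4 -204.1] [36.4 35.5] 85.13 z [0.0928 0.0975 0.1006]
grip 324 [ 482.3 -204.3] [37.  35.5] 85.32 z [0.059  0.0963 0.1   ]
caddy rim 1227 [ 521.9 -204.5] [168.8 153.5] 86.28 z [0.0854 0.0923 0.0953]
cup 271 [636.3  -3. ] [66.4 64.4] 61.39 z [0.0452 0.0533 0.061 ]
```

```bash
cat >> h.py <<'E'
def go(cur,*tgts):
    """cur,tgts: (x,y,z mm, yaw deg), tool down -> tool turn/shift"""
    c=np.array(cur,float)
    for t in tgts:
        d=np.array(t,float)-c; a=np.deg2rad(c[3]); x=np.array([np.cos(a),np.sin(a)]); y=np.array([np.sin(a),-np.cos(a)])
        print(t,'->',[0,0,round(-d[3],2),round(d[:2]@x,1),round(d[:2]@y,1),round(-d[2],1)],'rows>=',round(max(np.linalg.norm(d[:3])/50,abs(d[3])/8.59),1))
E
python3 -c "
from h import *
go((199,-513,206,21.19),(482.4,-204.2,206,-4.5))"
```

```text
(482.4, -204.2, 206, -4.5) -> [0, 0, np.float64(25.69), np.float64(375.9), np.float64(-185.5), np.float64(-0.0)] rows>= 8.4
```

Emit:
arm_command(targets=[0,0,25.7,376,-185.5,0,-1,0,0,25.7,376,-185.5,0,-1,0,0,25.7,376,-185.5,0,-1,0,0,25.7,376,-185.5,0,-1,0,0,25.7,376,-185.5,0,-1,0,0,25.7,376,-185.5,0,-1,0,0,25.7,376,-185.5,0,-1,0,0,25.7,376,-185.5,0,-1,0,0,25.7,376,-185.5,0,-1,0,0,25.7,376,-185.5,0,-1,0,0,25.7,376,-185.5,0,-1,0,0,25.7,376,-185.5,0,-1,0,0,25.7,376,-185.5,0,-1,0,0,25.7,376,-185.5,0,-1])

```text
time: 1.5
tool_pos: [0.4817, -0.205, 0.2055]
ee_rot: [3.141, -0.0, -0.081]
wrist_force: [-0.3, 0.1, -0.2]
width: 0.0943
finger_force: 0.0
```

```bash
cat >> h.py <<'E'
from scipy.spatial.transform import Rotation as R
def wrist():
    o=robot.get_obs(); s=robot.snapshot('wrist')
    T=np.eye(4); T[:3,:3]=R.from_euler('xyz',o['ee_rot']).as_matrix(); T[:3,3]=o['tool_pos']
    return s,cloud(s,T@s['T_tool_cam'])
def rect(P,l):
    if len(P)<5: print(l,len(P)); return
    c,sz,a=cv2.minAreaRect(P[:,:2].astype(np.float32)*1000); print(l,len(P),np.round(c,1),np.round(sz,1),round(a,2),'z',np.percentile(P[:,2],[2,50,98]).round(4))
E
python3 - <<'E'
from h import *
o=robot.get_obs(); print(o['tool_pos'],np.rad2deg(o['ee_rot']),o['qvel'].round(3),o['joint_positions'].round(2))
s,P=wrist(); cv2.imwrite('pics/w1.png',s['color'][...,::-1]); np.savez('w1.npz',P=P,c=s['color'],z=s['range_z'])
z=P[...,2]; ok=s['range_z']>0
d=np.hypot(P[...,0]-.482,P[...,1]+.204)<.03
rect(P[ok&d&(z>.093)&(z<.11)],'grip top')
m=ok&(z>.085)&(z<.11)&(np.hypot(P[...,0]-.482,P[...,1]+.204)>.028)&(np.abs(P[...,1]+.204)<.12)&(P[...,0]<.65)&(P[...,0]>.42); rect(P[m],'rim')
E
```

```text
[ 0.48165967 -0.20501374  0.20554691] [ 1.79984343e+02 -9.51944879e-04 -4.63173870e+00] [ 0.004  0.002 -0.001  0.002 -0.    -0.001] [-0.51  0.03  1.43 -0.    1.68  1.14]
grip top 1535 [ 476.4 -202.5] [35.9 48.6] 87.12 z [0.0952 0.0999 0.1017]
rim 8328 [ 521.8 -203.6] [165.9 153.2] 86.3 z [0.0859 0.0949 0.0967]
```

View pics/w1.png

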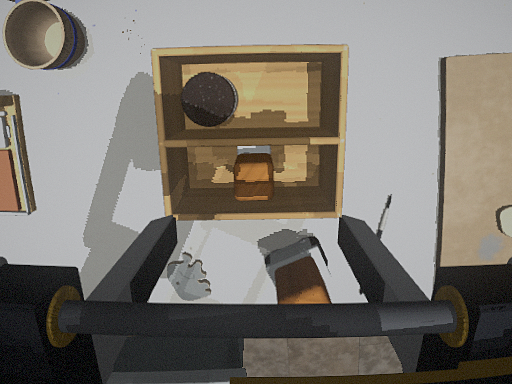

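The wrist view shows the grip at about (253,178) in the near bay and the jar lid at (210,98). The grip has clear space on both y sides.

```bash
python3 - <<'E'
from h import *
f=np.load('w1.npz'); P=f['P']; z=P[...,2]
m=((f['z']>0)&(z>.0965)&(z<.108)&(np.hypot(P[...,0]-.484,P[...,1]+.204)<.026)).astype(np.uint8)
n,L,st,_=cv2.connectedComponentsWithStats(m); rect(P[L==1+np.argmax(st[1:,4])],'grip top')
E
```

```text
grip top 1450 [ 482.7 -202.7] [34.7 35.2] 86.07 z [0.097  0.1    0.1017]
```

Emit:
arm_command(targets=[0,0,0,1,-1.5,50,-1,0,0,0,1,-1.5,90,-1,0,0,0,1,-1.5,120,-1,0,0,0,1,-1.5,147,-1,0,0,0,1,-1.5,147,-1,0,0,0,1,-1.5,147,1,0,0,0,1,-1.5,147,1,0,0,0,1,-1.5,147,1,0,0,0,1,-1.5,147,1,0,0,0,1,-1.5,147,1,0,0,0,1,-1.5,147,1,0,0,0,1,-1.5,147,1,0,0,0,1,-1.5,147,1])

```text
time: 2.85
tool_pos: [0.4835, -0.2025, 0.0585]
ee_rot: [-3.142, -0.0, -0.079]
wrist_force: [-0.1, 0.3, 0.2]
width: 0.036
finger_force: 29.8
```

Emit:
arm_command(targets=[0,0,0,0,0,-30,1,0,0,0,0,0,-70,1,0,0,0,0,0,-110,1,0,0,0,0,0,-140,1,0,0,0,0,0,-140,1,0,0,-8,-6,-16,-140,1,0,0,-16,-11,-32,-140,1,0,0,-24,-17,-50,-140,1,0,0,-32,-23,-68,-140,1,0,0,-40,-28,-85,-140,1,0,0,-48,-33,-102,-140,1,0,0,-56,-38,-119,-140,1,0,0,-64,-43,-134,-140,1,0,0,-72,-48,-150,-140,1,0,0,-80,-53,-163,-140,1,0,0,-88,-57,-174,-140,1,0,0,-89.8,-57,-174,-140,1,0,0,-89.8,-57,-174,-110,1,0,0,-89.8,-57,-174,-70,1,0,0,-89.8,-57,-174,-35,1])

```text
time: 4.85
tool_pos: [0.4379, -0.0241, 0.0888]
ee_rot: [-3.136, -0.0, 1.489]
wrist_force: [-0.5, 1.4, -4.5]
width: 0.036
finger_force: 30.0
```

Emit:
arm_command(targets=[0,0,0,0,0,15,1,0,0,0,0,0,30,1,0,0,0,0,0,38,1,0,0,0,0,0,41,1,0,0,0,0,0,41,1,0,0,0,0,0,41,1])

```text
time: 5.45
tool_pos: [0.4407, -0.0247, 0.0526]
ee_rot: [3.14, 0.0, 1.489]
wrist_force: [0.1, -0.7, -4.6]
width: 0.0356
finger_force: 30.0
```

```bash
python3 - <<'E'
from h import *
s=snap('side'); cv2.imwrite('pics/s2.png',cv2.resize(s['color'][130:290,150:340,::-1],None,fx=3,fy=3))
o=robot.get_obs(); print(o['tool_pos'],np.rad2deg(o['ee_rot']),o['wrist_force'])
P=cloud(s,s['T']); m=(np.hypot(P[...,0]-.438,P[...,1]+.024)<.035)&(P[...,2]>.001)&(s['range_z']>0); print(np.percentile(P[m][:,2],[0,1,5,50]))
E
```

```text
[ 0.44080431 -0.0247072   0.0528383 ] [1.79920567e+02 9.44362815e-03 8.52890107e+01] [ 1.11137359  1.31849234 -3.4372576 ]
[0.00103644 0.01660636 0.03513104 0.19337084]
```

View pics/s2.png

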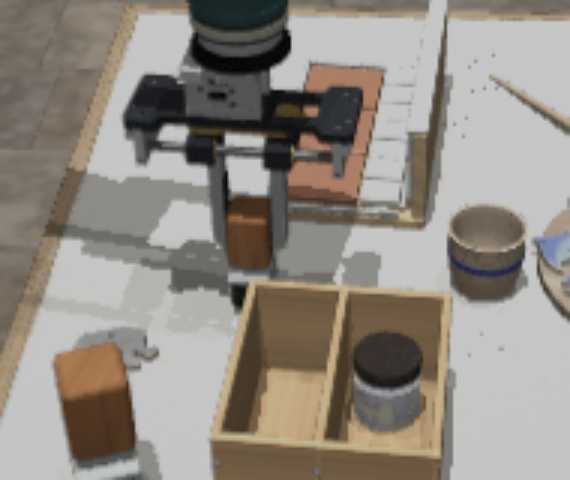

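The roller hangs upright in the fingers at crop (248,245), just above the table and clear of the caddy. I'll lower it the last few millimetres.

Emit:
arm_command(targets=[0,0,0,0,0,1,1,0,0,0,0,0,2,1,0,0,0,0,0,2,1,0,0,0,0,0,2,1])

```text
time: 5.9
tool_pos: [0.4405, -0.0247, 0.0506]
ee_rot: [3.141, 0.0, 1.489]
wrist_force: [-0.1, 0.0, -3.2]
width: 0.036
finger_force: 30.0
```

Emit:
arm_command(targets=[0,0,0,0,0,0.5,1,0,0,0,0,0,0.5,-1,0,0,0,0,0,0.5,-1,0,0,0,0,0,0.5,-1,0,0,0,0,0,0.5,-1,0,0,0,0,0,0.5,-1,0,0,0,0,0,0.5,-1,0,0,0,0,0,0.5,-1,0,0,0,0,0,-20,-1,0,0,0,0,0,-60,-1,0,0,0,0,0,-100,-1,0,0,0,0,0,-140,-1,0,0,0,0,0,-140,-1])

```text
time: 7.2
tool_pos: [0.4437, -0.0252, 0.1973]
ee_rot: [3.129, 0.001, 1.489]
wrist_force: [1.3, 1.0, 1.3]
width: 0.0941
finger_force: 0.0
```

Emit:
arm_command(targets=[0,0,8,0,0,0,-1,0,0,16,0,0,0,-1,0,0,24,0,0,0,-1,0,0,32,0,0,0,-1,0,0,40,0,0,0,-1,0,0,48,0,0,0,-1,0,0,56,0,0,0,-1,0,0,64,0,0,0,-1,0,0,72,0,0,0,-1,0,0,80,0,0,0,-1,0,0,88,0,0,0,-1,0,0,90,0,0,0,-1,0,0,90,0,0,0,-1])

```text
time: 8.5
tool_pos: [0.4399, -0.0246, 0.1895]
ee_rot: [-3.142, 0.001, -0.082]
wrist_force: [-0.2, -0.3, -0.4]
width: 0.0942
finger_force: 0.0
```

```bash
python3 - <<'E'
from h import *
o=robot.get_obs(); print(o['time'],o['tool_pos'],np.rad2deg(o['ee_rot']),o['wrist_force'].round(2),o['joint_positions'].round(2))
s,P=wrist(); cv2.imwrite('pics/w3.png',s['color'][...,::-1]); z=P[...,2]
m=((s['range_z']>0)&(z>.085)&(z<.1)&(np.hypot(P[...,0]-.44,P[...,1]+.025)<.05)).astype(np.uint8)
n,L,st,_=cv2.connectedComponentsWithStats(m); rect(P[L==1+np.argmax(st[1:,4])],'grip top')
E
```

```text
8.5 [ 0.43989521 -0.02456033  0.18952901] [-1.79996005e+02  8.23855086e-02 -4.70175964e+00] [-0.24 -0.26 -0.42] [-0.18 -0.15  1.64 -0.    1.66  1.47]
grip top 1608 [442.1 -27.4] [35.4 34.7] 84.58 z [0.0877 0.092  0.0936]
```

View pics/w3.png

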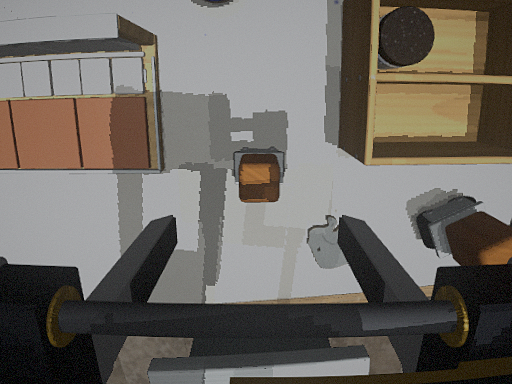

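The roller stands by itself at (259,175) with the fingers free. The panel corner is at (160,170) and the caddy at right.

Emit:
arm_command(targets=[0,0,0,1.5,2,45,-1,0,0,0,1.5,2,85,-1,0,0,0,1.5,2,115,-1,0,0,0,1.5,2,138,-1,0,0,0,1.5,2,138,-1,0,0,0,1.5,2,138,1,0,0,0,1.5,2,138,1,0,0,0,1.5,2,138,1,0,0,0,1.5,2,138,1,0,0,0,1.5,2,138,1,0,0,0,1.5,2,138,1,0,0,0,1.5,2,138,1,0,0,0,1.5,2,138,1])

```text
time: 9.85
tool_pos: [0.4417, -0.0267, 0.0525]
ee_rot: [3.142, -0.0, -0.082]
wrist_force: [0.1, -0.1, 0.1]
width: 0.0356
finger_force: 30.0
```

```bash
python3 - <<'E'
from h import *
o=robot.get_obs(); print(o['time'],o['tool_pos'],np.rad2deg(o['ee_rot']),o['wrist_force'].round(2))
E
```

```text
9.85 [ 0.44165557 -0.02674308  0.05250717] [ 1.79996860e+02 -5.29112667e-03 -4.71213227e+00] [ 0.13 -0.14  0.15]
```

Emit:
arm_command(targets=[0,0,0,0,0,-30,1,0,0,0,0,0,-65,1,0,0,0,0,0,-90,1,0,0,0,15,-20,-90,1,0,0,0,35,-50,-90,1,0,0,0,58,-82,-90,1,0,0,0,79,-112,-90,1,0,0,0,93,-131,-90,1,0,0,0,93,-131,-90,1,0,0,0,93,-131,-90,1,0,0,0,93,-131,-90,1])

```text
time: 10.95
tool_pos: [0.5441, 0.0955, 0.1415]
ee_rot: [3.141, 0.002, -0.083]
wrist_force: [0.2, -0.9, -3.8]
width: 0.0355
finger_force: 30.0
```

```bash
python3 - <<'E'
from h import *
o=robot.get_obs(); print(o['time'],o['tool_pos'],np.rad2deg(o['ee_rot']),o['wrist_force'].round(2))
s,P=wrist(); cv2.imwrite('pics/w4.png',s['color'][...,::-1]); z=P[...,2]; ok=s['range_z']>0
np.savez('w4.npz',P=P,c=s['color'],z=s['range_z'])
c=s['color'].astype(int); red=(c[...,0]-c[...,2]>45)&(c[...,0]>1.25*c[...,1])
def big(m):
    n,L,st,_=cv2.connectedComponentsWithStats(m.astype(np.uint8)); return P[L==1+np.argmax(st[1:,4])]
rect(big(ok&red&(z>.01)&(z<.03)),'field')
rect(big(ok&(z>.1)&(z<.116)&(P[...,0]>.54)&(P[...,1]>.07)),'upst top')
a=np.deg2rad(-4.7); ex=np.array([np.cos(a),np.sin(a)]); ey=np.array([-np.sin(a),np.cos(a)]); o2=np.array([.5195,.198])
q=P[...,:2]-o2; px=q@ex; py=q@ey
for y0 in (-90,-60,-30,0,30,60,90):
    b=ok&(np.abs(py*1000-y0)<8)
    f=b&red&(z>.01)&(z<.03); u=b&(z>.045)&(z<.09)&(px>.045); r=b&(~red)&(z>.016)&(z<.032)&(px>.02)&(px<.05)
    print(y0,f.sum(),u.sum(),r.sum(),[np.round(v*1000,1) for v in (np.percentile(px[f],[1,99]) if f.sum()>20 else 0, np.percentile(px[u],[5,50]) if u.sum()>20 else 0, np.median(z[f]) if f.sum()>20 else 0, np.median(z[r]) if r.sum()>20 else 0)])
E
```

```text
10.95 [0.54411185 0.09550553 0.14149958] [ 1.79947615e+02  1.25668078e-01 -4.74468545e+00] [ 0.2  -0.9  -3.83]
field 5063 [495.2 203.4] [77.4 77.7] 84.95 z [0.019  0.0204 0.0218]
upst top 8253 [585.9 171.5] [204.7  18.6] 84.79 z [0.1022 0.1084 0.1097]
-90 0 169 157 [np.int64(0), array([76.5, 76.7]), np.int64(0), np.float64(23.7)]
-60 222 169 327 [array([-6.2, 13.6]), array([76.8, 76.9]), np.float64(20.4), np.float64(25.0)]
-30 841 158 328 [array([-57.5,  13.5]), array([76.7, 77.2]), np.float64(20.5), np.float64(23.5)]
0 1117 180 327 [array([-59.8,  13.6]), array([76.9, 77. ]), np.float64(20.5), np.float64(24.7)]
30 1093 155 317 [array([-60.8,  13.6]), array([77.4, 77.6]), np.float64(20.4), np.float64(23.7)]
60 1066 150 346 [array([-59.8,  14.1]), array([77.3, 77.5]), np.float64(20.5), np.float64(24.3)]
90 1012 121 318 [array([-59.7,  14.2]), array([77.4, 77.6]), np.float64(20.4), np.float64(25.1)]
```

View pics/w4.png

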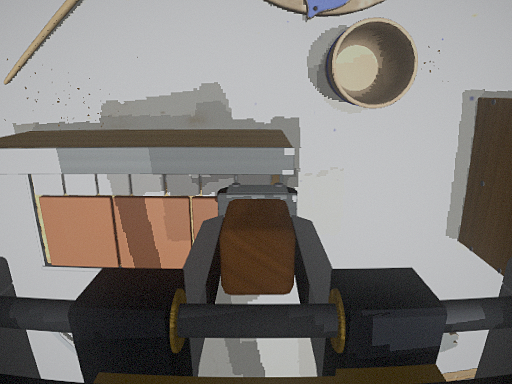

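The wrist view shows the roller held upright over the near end of the row, between the field tiles (100,230) and the upstand (150,158). Depths confirm the tiles are 3–5 mm proud.

Emit:
arm_command(targets=[0,0,0.3,1,-2.4,30,1,0,0,0.3,1,-2.4,50,1,0,0,0.3,1,-2.4,60,1,0,0,0.3,1,-2.4,62,1,0,0,0.3,1,-2.4,64,1,0,0,0.3,1,-2.4,65,1,0,0,0.3,1,-2.4,66,1,0,0,0.3,1,-2.4,67,1,0,0,0.3,1,-2.4,68,1,0,0,0.3,1,-2.4,69,1,0,0,0.3,1,-2.4,69,1,0,0,0.3,1,-2.4,69,1])

```text
time: 12.2
tool_pos: [0.547, 0.0983, 0.0747]
ee_rot: [3.141, -0.002, -0.087]
wrist_force: [-1.6, -1.6, 4.7]
width: 0.0356
finger_force: 30.0
```

Emit:
arm_command(targets=[0,0,0,-0.5,0,1,1,0,0,0,-1.5,0,2,1,0,0,0,-1.5,0,3,1,0,0,0,-1.5,0,3,1,0,0,0,-1.5,0,3,1])

```text
time: 12.7
tool_pos: [0.5468, 0.0985, 0.0725]
ee_rot: [-3.141, -0.005, -0.088]
wrist_force: [1.0, -1.7, 7.6]
width: 0.0361
finger_force: 30.0
```

Emit:
arm_command(targets=[0,0,0,0,-3,1,1,0,0,0,0,-8,1,1,0,0,0,0,-13,1,1,0,0,0,0,-18,1,1,0,0,0,0,-23,1,1,0,0,0,0,-28,1,1,0,0,0,0,-33,1,1,0,0,0,0,-38,1,1,0,0,0,0,-43,1,1,0,0,0,0,-48,1,1])

```text
time: 13.7
tool_pos: [0.551, 0.1471, 0.0724]
ee_rot: [-3.14, -0.006, -0.087]
wrist_force: [-0.1, -1.6, 10.9]
width: 0.0356
finger_force: 30.0
```

Emit:
arm_command(targets=[0,0,0,0,-5,1,1,0,0,0,0,-10,1,1,0,0,0,0,-15,1,1,0,0,0,0,-20,1,1,0,0,0,0,-25,1,1,0,0,0,0,-30,1,1,0,0,0,0,-35,1,1,0,0,0,0,-40,1,1,0,0,0,0,-45,1,1,0,0,0,0,-50,1,1,0,0,0,0,-55,1,1,0,0,0,0,-60,1,1,0,0,0,0,-65,1,1,0,0,0,0,-70,1,1,0,0,0,0,-75,1,1])

```text
time: 15.2
tool_pos: [0.5574, 0.2223, 0.0724]
ee_rot: [-3.139, -0.006, -0.087]
wrist_force: [-1.2, -0.9, 13.7]
width: 0.0359
finger_force: 30.0
```

Emit:
arm_command(targets=[0,0,0,0,-5,0,1,0,0,0,0,-10,0,1,0,0,0,0,-15,0,1,0,0,0,0,-20,0,1,0,0,0,0,-25,0,1,0,0,0,0,-30,0,1,0,0,0,0,-35,0,1,0,0,0,0,-40,0,1,0,0,0,0,-45,0,1,0,0,0,0,-50,0,1,0,0,0,0,-55,0,1,0,0,0,0,-60,0,1,0,0,0,0,-65,0,1,0,0,0,0,-70,0,1,0,0,0,0,-75,0,1,0,0,0,0,-75,0,1])

```text
time: 16.8
tool_pos: [0.5638, 0.2981, 0.0723]
ee_rot: [-3.137, -0.005, -0.087]
wrist_force: [-1.1, 0.2, 12.6]
width: 0.0355
finger_force: 30.0
```

Emit:
arm_command(targets=[0,0,0,0,5,1,1,0,0,0,0,15,1,1,0,0,0,0,25,1,1,0,0,0,0,35,1,1,0,0,0,0,45,1,1,0,0,0,0,55,1,1,0,0,0,0,65,1,1,0,0,0,0,75,1,1,0,0,0,0,85,1,1,0,0,0,0,95,1,1,0,0,0,0,105,1,1,0,0,0,0,115,1,1,0,0,0,0,125,1,1,0,0,0,0,135,1,1,0,0,0,0,145,1,1,0,0,0,0,155,1,1,0,0,0,0,165,1,1,0,0,0,0,175,1,1,0,0,0,0,185,1,1,0,0,0,0,198,1,1])

```text
time: 18.8
tool_pos: [0.5471, 0.1004, 0.0723]
ee_rot: [-3.137, -0.007, -0.087]
wrist_force: [-3.8, 3.1, 16.6]
width: 0.0356
finger_force: 30.0
```

Emit:
arm_command(targets=[0,0,0,0,0,0,1,0,0,0,0,0,-15,1,0,0,0,0,0,-40,1,0,0,0,0,0,-75,1,0,0,0,-30,20,-75,1,0,0,0,-55,45,-75,1,0,0,0,-75,80,-75,1,0,0,0,-90,115,-75,1,0,0,0,-93,131,-75,1,0,0,0,-93,131,-75,1,0,0,0,-93,131,-75,1])

```text
time: 19.9
tool_pos: [0.4401, -0.0232, 0.1412]
ee_rot: [-3.14, 0.002, -0.088]
wrist_force: [0.0, 0.4, -3.4]
width: 0.0357
finger_force: 30.0
```

```bash
python3 - <<'E'
from h import *
o=robot.get_obs(); print(o['time'],o['tool_pos'],np.rad2deg(o['ee_rot']),o['wrist_force'].round(2))
a=np.deg2rad(-5); ex=np.array([np.cos(a),np.sin(a)]); ey=np.array([-np.sin(a),np.cos(a)]); o2=np.array([.5204,.1992])
for n in ('scene','wrist','side'):
    if n=='wrist': s,P=wrist()
    else: s=snap(n); P=cloud(s,s['T'])
    z=P[...,2]; ok=s['range_z']>0; q=P[...,:2]-o2; px=q@ex*1000; py=q@ey*1000
    f=[];r=[]
    for i in range(7):
        b=ok&(np.abs(py-(-99+33*i))<10)&(z<.04)
        A=b&(px>-50)&(px<5); B=b&(px>24)&(px<46)
        f.append(round(np.median(z[A])*1000,1) if A.sum()>10 else None); r.append(round(np.median(z[B])*1000,1) if B.sum()>10 else None)
    print(n,f,r)
    if n=='side': cv2.imwrite('pics/s5.png',cv2.resize(s['color'][110:300,150:340,::-1],None,fx=3,fy=3))
E
```

```text
19.9 [ 0.44008922 -0.02316661  0.14121312] [-1.79917457e+02  1.29418454e-01 -5.04492847e+00] [ 0.    0.4  -3.41]
scene [np.float64(18.4), np.float64(18.1), np.float64(17.1), np.float64(18.4), np.float64(18.3), np.float64(18.7), np.float64(19.5)] [np.float64(18.6), np.float64(19.0), np.float64(17.7), np.float64(16.4), np.float64(17.7), np.float64(18.5), np.float64(18.7)]
wrist [np.float64(20.5), np.float64(20.5), np.float64(20.3), np.float64(20.5), np.float64(19.8), None, None] [np.float64(20.4), np.float64(20.5), np.float64(20.5), np.float64(20.5), None, None, None]
side [np.float64(17.6), np.float64(17.6), np.float64(17.8), np.float64(17.8), np.float64(17.5), np.float64(17.7), np.float64(17.8)] [np.float64(17.7), np.float64(18.2), np.float64(17.9), np.float64(17.7), np.float64(17.7), np.float64(17.8), np.float64(18.1)]
```

View pics/s5.png

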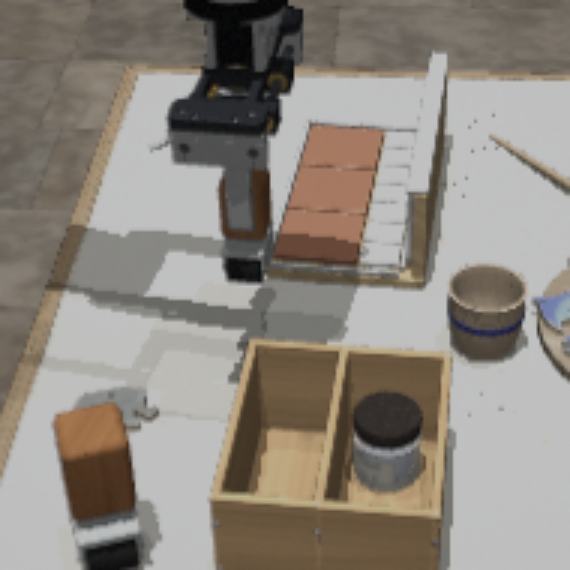

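All tiles are level with the field. In the picture the roller is held above the bare table (crop (245,230)), and the jar and cup are unmoved. Now I'll set it down.

Emit:
arm_command(targets=[0,0,0,0,0,35,1,0,0,0,0,0,65,1,0,0,0,0,0,80,1,0,0,0,0,0,85,1,0,0,0,0,0,87,1,0,0,0,0,0,87,1,0,0,0,0,0,87,1,0,0,0,0,0,87,1])

```text
time: 20.85
tool_pos: [0.4416, -0.0239, 0.0567]
ee_rot: [3.141, -0.002, -0.087]
wrist_force: [1.0, -0.5, -4.3]
width: 0.036
finger_force: 30.0
```

Emit:
arm_command(targets=[0,0,0,0,0,2,1,0,0,0,0,0,3,1,0,0,0,0,0,4,1,0,0,0,0,0,4,1,0,0,0,0,0,4,1])

```text
time: 21.35
tool_pos: [0.441, -0.0239, 0.0525]
ee_rot: [3.141, -0.001, -0.088]
wrist_force: [-3.0, -0.7, 4.6]
width: 0.0355
finger_force: 30.0
```

Touching down (force reversed). Release slowly and withdraw.

Emit:
arm_command(targets=[0,0,0,0,0,-0.5,1,0,0,0,0,0,-0.5,-1,0,0,0,0,0,-0.5,-1,0,0,0,0,0,-0.5,-1,0,0,0,0,0,-0.5,-1,0,0,0,0,0,-0.5,-1,0,0,0,0,0,-0.5,-1,0,0,0,0,0,-0.5,-1,0,0,0,0,0,-20,-1,0,0,0,0,0,-60,-1,0,0,0,0,0,-100,-1,0,0,0,0,0,-140,-1,0,0,0,0,0,-140,-1,0,0,0,0,0,-140,-1,0,0,0,0,0,-140,-1,0,0,0,0,0,-140,-1])

```text
time: 22.95
tool_pos: [0.4396, -0.0235, 0.1894]
ee_rot: [-3.141, 0.004, -0.087]
wrist_force: [-0.6, -0.2, 0.2]
width: 0.094
finger_force: 0.0
```

```bash
python3 - <<'E'
from h import *
o=robot.get_obs(); print(o['time'],o['tool_pos'],o['width'],o['wrist_force'].round(2))
s,P=wrist(); cv2.imwrite('pics/w6.png',s['color'][...,::-1]); z=P[...,2]
m=((s['range_z']>0)&(z>.085)&(z<.1)&(np.hypot(P[...,0]-.44,P[...,1]+.025)<.05)).astype(np.uint8)
n,L,st,_=cv2.connectedComponentsWithStats(m); rect(P[L==1+np.argmax(st[1:,4])],'grip top')
E
```

```text
22.95 [ 0.43964051 -0.02354015  0.18942317] 0.09396729048973775 [-0.64 -0.18  0.22]
grip top 1643 [441.8 -24.9] [36.  35.6] 84.98 z [0.0868 0.0919 0.0936]
```

View pics/w6.png

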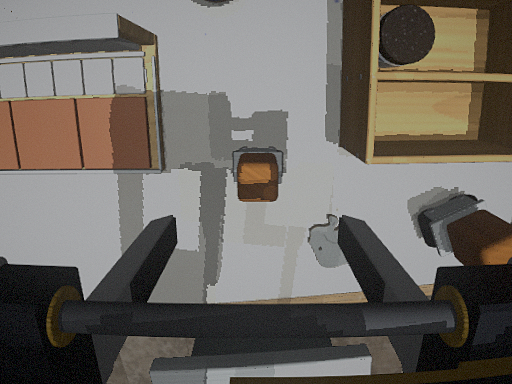

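The roller stands free on the table at (258,175) with its top level at 92 mm, and the gripper is clear of it.

```bash
python3 -c "
from bench import robot
print(robot.close_job())"
```

```text
the job is handed in; nothing more can be done
None
```

I handed the job in at about 23 s: depth readings show all seven border tiles flush, the roller stands released on the bare table, and the jar and cup look unmoved; the hand-in gave no verdict.

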